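# Pin the serving tray to its crate with a tapered pin

### The arm

A 6-joint arm with a two-finger parallel gripper is mounted at the origin on the work surface. World frame = base frame: x ahead of the robot, y to its left, z up, the work surface at z = 0. Lengths are in m, angles in rad, forces in N, time in s.
With the tool pointing down it reaches from about 0.375 to 0.9 m from the base axis. Payload 3.1 kg.
Tool frame: the origin (TCP) lies at the very end of the fingers, on their centre line; the grasp point (between the pads) lies 19 mm behind it (manip.grasp_offset is the distance from the TCP to the grasp point, in m); y points along the fingers, z is the direction in which the jaws open and shut, and the axes are right-handed (so a half turn about y gives the same grasp; the last joint's range is limited). The gripper opens to 85 mm and grips with 20 to 120 N. Pads are 22 mm wide; open, the fingers measure 114 mm over their backs; the gripper's body (76 mm by 85 mm) begins 54 mm behind the grasp point. The pads swing forward as they close: fully open they stand 13 mm farther back than shut.
Start: joints at [-1.294, 0.527, 1.433, -0, 1.181, -0.178], TCP at [0.275, -0.561, 0.204] pointing down, gripper open.
Joint ranges: [-3.08, 3.08], [-0.75, 2.2], [0.22, 2.44], [-1.43, 4.57], [0, 2.65], [-2.85, 2.85]. Speed limits (rad/s): [2.79, 2.79, 3.14, 3.14, 3.14, 3.14].

### API

Orientations are given as a unit quaternion [x, y, z, w].
In Python, from station import manip gives the robot as it stands.
- The arm moves only by the tool apply_moves, never from a script. Its argument "motion" is a list of rows, each a list of 5 numbers: the finger opening in mm, from 0 to 85.4, then the shift along the tool's x, y, z in units of 30 mm (1.0 is 30 mm), then the turn about the tool's y in units of 10 degrees (1.0 is 10 degrees). In form: [[fingers, x, y, z, twist], ...]. A call has 1 to 12 rows; each row is the pose to reach, as a shift and turn from the pose commanded when the call began, along the tool's axes at that moment; what a row does not reach only later rows make up. A row lasts 1/8 s, in which the tool goes at most 62.5 mm and 10.7 degrees, less where a joint would pass 70% of its speed; a pose out of reach is approached as far as the arm can. A call with a gripper value outside its range is refused whole. The fingers move at their own pace and stop on an object; "squeeze" is the grip in N (left out, the last holds). Time passes only in rows, so rows that repeat a pose let the fingers close. It gives the time, the measured TCP pose, the force and the opening at its end, in the units of the state.
- manip.sense(): the state, without advancing time (a new reading comes with each control period).
- manip.snapshot(name): name is "side" or "top"; returns the picture (400x640x3 uint8, red, green, blue); there is no depth.
- manip.get_calibration(name): a dict with "intrinsics" (3x3 intrinsics, pixels), "dist_coeffs" ([k1, k2, p1, p2, k3] as OpenCV has them; the pictures are not rectified), "extrinsics" (4x4, takes a point from camera to world coordinates). Camera axes: x right, y up, looking along -z (the intrinsics and any distortion apply to the point x, -y, -z); pixel columns grow to the right and rows downward; lengths in m; the calibration is good to about 2 mm. A picture is of the moment at which its call begins. get_calibration takes no time and is no camera call.
- manip.sign_off(): hands the job in, once; it reports no verdict.
The state is a dict: "t": time; "q": joint angles; "qd": joint speeds; "tau": joint torques, N m; "tcp_pos": TCP position; "tool_rot": TCP orientation; "force": force on the tool from outside, world axes, zero at the start; "ft_torque": the same for the moment, N m; "finger_gap": opening from 0.0 (shut) to 1.0 (fully open).
Only numpy, scipy, OpenCV 4.12 (cv2) and the standard library are available. Lean on these libraries where they do the work, as an engineer would, in place of code of your own. Each camera call takes 0.05 s, during which the arm holds its last target.

### The job

Lock the metal tray onto its crate: take the tapered steel pin out of the wooden rest, put it through the hole in the tray's brass lug and the steel eye hidden under it, and drive it down until its collar sits flush on the lug, so that the taper drags the tray along until both holes are in line. Feel your way, never letting the pin press on tray, crate or eye with more than 25 N; do not push the tray or crate with the gripper, leave the bowl, mortar cup, tub and plate as they are, and let go of the pin when it is home.

Things in the scene. Friction and masses are not known exactly. Their poses are not given: they have to be found in the camera images.
- pin_grip (a point): Loose tapered pin (about 250 g): point on its axis half-way up its red round grip (22 mm across, 40 mm tall, top 18 mm above this point). Below the grip: steel collar 44 mm across, 5 mm thick; straight shank 30 mm across, 18 mm long; cone 50 mm long to a flat 6 mm tip. z points up the pin. It starts upright in the wooden rest, tip down, collar on the rest's top
- pin_collar (a point): Centre of the underside of the pin's collar, 27 mm below pin_grip, z up the pin; it meets the lug's top when the pin is home
- pin_tip (a point): The pin's tip, 68 mm below pin_collar and 95 mm below pin_grip
- rest: Dark wooden rest block fixed on the bench, 64 x 64 x 80 mm tall, with a 34 mm through hole in its middle that holds the pin; origin at the centre of its underside
- crate: Wooden crate fixed on the bench, 250 mm (its x) x 360 mm (its y) x 90 mm tall, origin at the centre of its underside, z up. The metal tray (240 x 350 mm, rim 18 mm high) covers its top. On its -y side two dark steel fork bars stick out 100 mm below the lug, 31 mm either side of the fork's middle, carrying the eye
- lug_hole (a point): Centre of the mouth (upper face) of the vertical 32 mm hole in the tray's brass lug, at first at (0, -235, 97) mm in the crate's frame, axes as the crate's. The lug is 6 mm thick, 76 mm wide; the tray's rim, 12 mm higher, begins 60 mm away on the crate's +y side. Lug and tray slide together up to 14 mm along the crate's x and y, dragging about 2.5 N each way, without turning or springing back
- bowl: Green plastic bowl, 100 mm wide, 50 mm tall, standing loose on the tray; origin at its underside's centre
- mortar: Small wooden mortar cup, 72 mm wide, 60 mm tall, standing loose on the tray; origin at its underside's centre
- tub: Red snap-top tub, 90 mm wide, 52 mm tall, standing loose on the tray; origin at its underside's centre
- plate: White enamel plate, 170 mm wide, 18 mm tall, lying loose on the bench; origin at its underside's centre
- eye_top (a point): Fixed mark at the level of the eye's upper face, 7 mm below the lug's top, under the start place of the lug's hole. The eye is a dark steel ring, 68 mm across, 8 mm thick, fixed on the fork 1 mm under the lug, with a vertical 32 mm through hole. The hole's centre is NOT at this mark but 10 mm off it, in any direction, which is not measured (feel it, or see it through the lug). Below it is free
There are look-alikes about, which are no part of the job. What is shaped like the part that bears pin_grip but pink is not meant.

How it is judged:
On the way, in this order (a step that is already met when the one before it is completed fails the run):
1. the pin's tip has passed through the lug into the eye (z of pin_tip in the frame of eye_top below -0.004 m and horizontal distance between pin_tip and lug_hole below 0.012 m), for 0.04 s.
2. the collar sits on the lug and the tray has been dragged into line with the eye (z of pin_collar in the frame of lug_hole between -0.002 and 0.002 m and horizontal distance between pin_collar and lug_hole below 0.003 m and distance of lug_hole from where it was at the start of the episode above 0.005 m and z of pin_tip in the frame of eye_top below -0.055 m and angle between pin_grip's own z axis and vertical below 0.06 rad), for 0.2 s.
At the end, for the whole second after the job is handed in: The pin stands upright (within 3.5 degrees) through lug and eye, its collar on the lug (gap under 2 mm, axis within 3 mm of the lug hole's), the tray pulled over at least 5 mm, into line with the eye, and the pin is let go (all of step 2 and contact force between the fingers and anything else below 0.2 N); the robot touches nothing.
It fails at once if the pin presses on the tray, crate or eye with more than 25 N (contact force between pin and crate above 25 N).
It fails at once if the gripper or arm pushes the tray or crate (contact force between any of the fingers, the arm and crate above 4 N).
It fails at once if the bowl, mortar cup, tub or plate is shifted by more than 25 mm or tipped (distance of any of bowl, mortar, tub, plate from where it was at the start of the episode above 0.025 m or angle between any of bowl, mortar, tub, plate's own z axis and vertical above 0.3 rad).
It also fails if it takes over 69 s, if anything falls off the work surface, if the arm or the gripper's body presses on something with over 40 N, if the wrist force passes 120 N, or if a joint passes its speed limit or range.

## Working session

There is one attempt and no reset: what is moved stays moved. The work goes in short steps, Python scripts to look and compute and a tool call to move; the robot and the scene stay as the last step left them, time stands still between calls to the robot, and variables do not carry over. Pictures are saved under pics/ and viewed, and the job is handed in when it is done.

Besides the shell and the picture viewer there is one more tool, called after ">>>" as name([rows], argument=value, ...), one row to a line, values as JSON. apply_moves: Moves the arm, as the interface text tells. Its arguments: {"type":"object","properties":{"motion":{"type":"array"},"squeeze":{"type":"number"}},"required":["motion"]}

```bash
ls; mkdir -p pics; python3 - <<'E'
from station import manip
import cv2
for n in ["side","top"]:
    im=manip.snapshot(n); cv2.imwrite(f"pics/{n}0.png",im[:,:,::-1])
    c=manip.get_calibration(n); print(n,c)
s=manip.sense(); print(s)
print(manip.grasp_offset)
E
```

```text
pics
side {'intrinsics': array([[390.55923675,   0.        , 322.39535408],
       [  0.        , 390.55923675, 204.98657162],
       [  0.        ,   0.        ,   1.        ]]), 'dist_coeffs': array([-0.08725992,  0.        ,  0.        ,  0.        ,  0.        ]), 'extrinsics': array([[ 0.9995474 ,  0.01614882, -0.02538128,  0.49561919],
       [-0.02936275,  0.70724431, -0.70635919, -0.83073589],
       [ 0.0065439 ,  0.70678476,  0.70739839,  0.78990213],
       [ 0.        ,  0.        ,  0.        ,  1.        ]])}
top {'intrinsics': array([[465.94590975,   0.        , 324.96139363],
       [  0.        , 465.94590975, 201.48374646],
       [  0.        ,   0.        ,   1.        ]]), 'dist_coeffs': array([-0.04784766,  0.        ,  0.        ,  0.        ,  0.        ]), 'extrinsics': array([[-0.01237326,  0.98414745, -0.17692001,  0.28049909],
       [-0.99992215, -0.01189266,  0.00377669, -0.13449188],
       [ 0.00161277,  0.17695297,  0.98421799,  1.47387898],
       [ 0.        ,  0.        ,  0.        ,  1.        ]])}
{'t': 0.1, 'q': array([-1.29348383e+00,  5.28356448e-01,  1.43376659e+00, -3.36559635e-05,
        1.18140582e+00, -1.78501828e-01]), 'qd': array([-4.74573363e-04,  2.59578260e-04, -3.60506723e-03, -4.59970139e-04,
        2.43817224e-04,  3.20525446e-05]), 'tau': array([-4.45777114e-04, -4.43304777e+01, -1.78585607e+01, -3.27551570e-04,
        3.85276624e-03, -1.11195132e-05]), 'tcp_pos': array([ 0.2749445 , -0.56050415,  0.20334423]), 'tool_rot': array([-0.15981234,  0.6895038 , -0.68813746,  0.15972275]), 'force': array([-0.00147767,  1.44003433,  0.56624375]), 'ft_torque': array([-0.00665714, -0.04243959,  0.03745389]), 'finger_gap': 0.9975006985840462}
0.0187
```

View pics/side0.png

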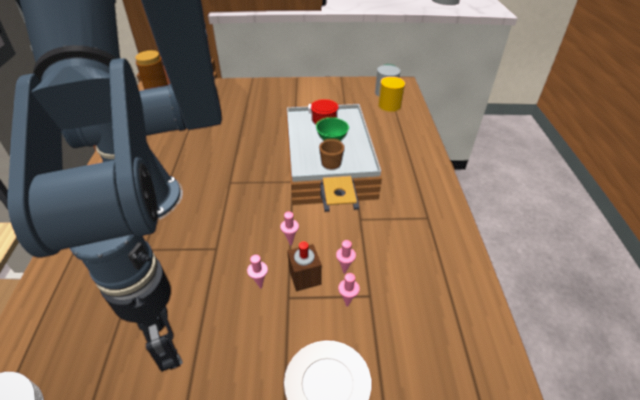

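View pics/top0.png

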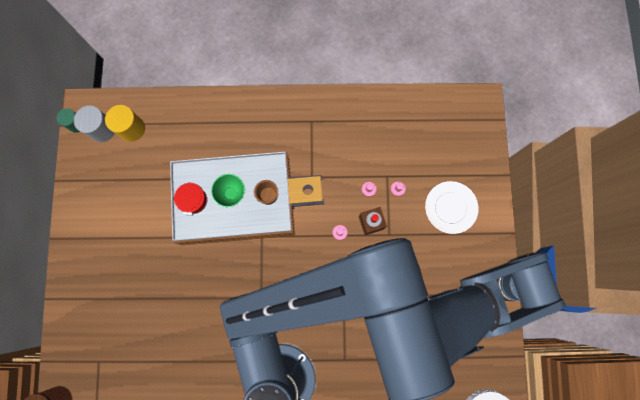

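Both views show the rest with the red-gripped pin (side about (304,250), top (374,218)). The lug hole is at about side (340,192) and top (308,189). Four pink look-alikes stand around the rest. I'll enlarge these areas.

```bash
cat > h.py <<'E'
import numpy as np, cv2
from station import manip
def cal(n):
    c=manip.get_calibration(n); return c["intrinsics"],c["dist_coeffs"],c["extrinsics"]
def ray(n,uv):
    K,d,E=cal(n)
    p=cv2.undistortPoints(np.array([[uv]],float),K,d)[0,0]
    r=E[:3,:3]@np.array([p[0],-p[1],-1.0]); return E[:3,3],r
def onz(n,uv,z):
    o,r=ray(n,uv); return o+r*(z-o[2])/r[2]
def tri(uvs,uvt):
    A=[];b=[]
    for n,uv in(("side",uvs),("top",uvt)):
        o,r=ray(n,uv); r=r/np.linalg.norm(r); P=np.eye(3)-np.outer(r,r); A.append(P); b.append(P@o)
    A=np.vstack(A);b=np.hstack(b); x=np.linalg.lstsq(A,b,rcond=None)[0]
    return x,np.abs(A@x-b).max()
def proj(n,X):
    K,d,E=cal(n); p=(np.array(X)-E[:3,3])@E[:3,:3]; p=p*[1,-1,-1]
    return cv2.projectPoints(p.reshape(1,1,3),np.zeros(3),np.zeros(3),K,d)[0][0,0]
def crop(n,x0,y0,w,h,s,name,im=None):
    if im is None: im=cv2.imread(f"pics/{n}0.png")
    c=cv2.resize(im[y0:y0+h,x0:x0+w],None,fx=s,fy=s,interpolation=cv2.INTER_CUBIC)
    for i in range(0,w,10): cv2.line(c,(i*s,0),(i*s,6 if i%50 else 14),(0,0,255),1)
    for i in range(0,h,10): cv2.line(c,(0,i*s),(6 if i%50 else 14,i*s),(0,0,255),1)
    cv2.imwrite(f"pics/{name}.png",c)
E
python3 - <<'E'
from h import *
crop("side",270,165,100,75,8,"c1"); crop("side",270,225,100,75,8,"c2")
crop("top",280,160,100,75,8,"c3"); crop("top",330,170,100,75,8,"c4")
E
```

```text
(no output)
```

View pics/c1.png

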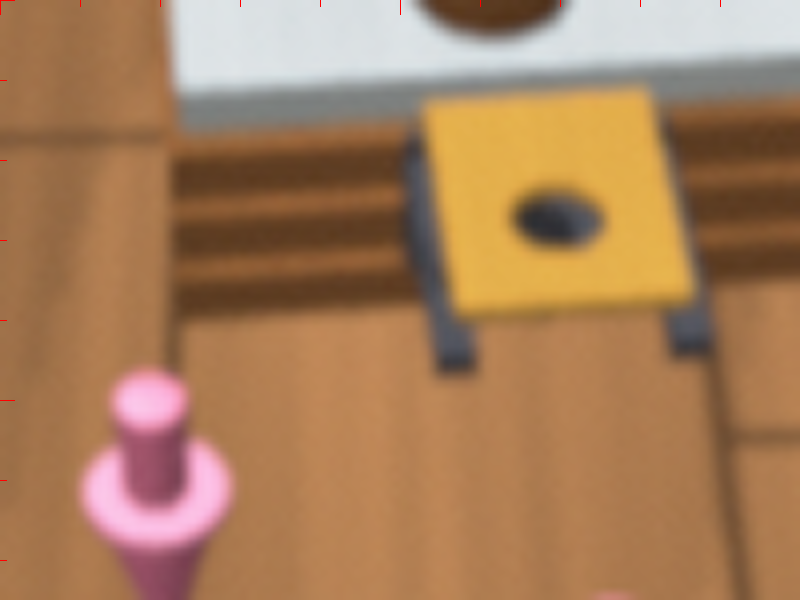

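View pics/c2.png

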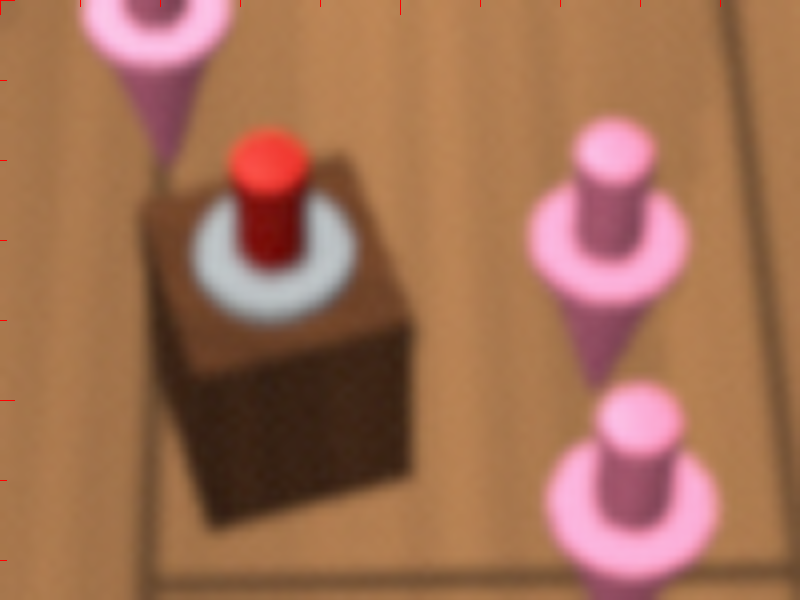

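View pics/c3.png

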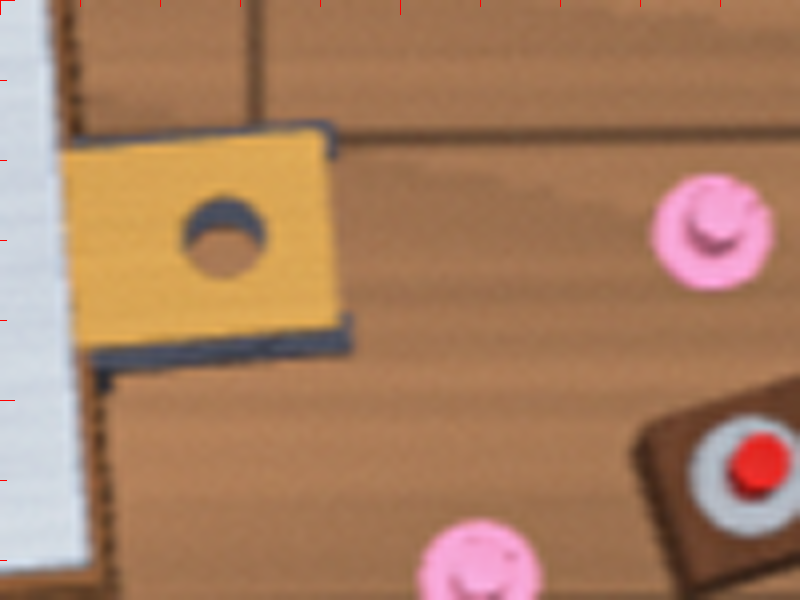

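View pics/c4.png

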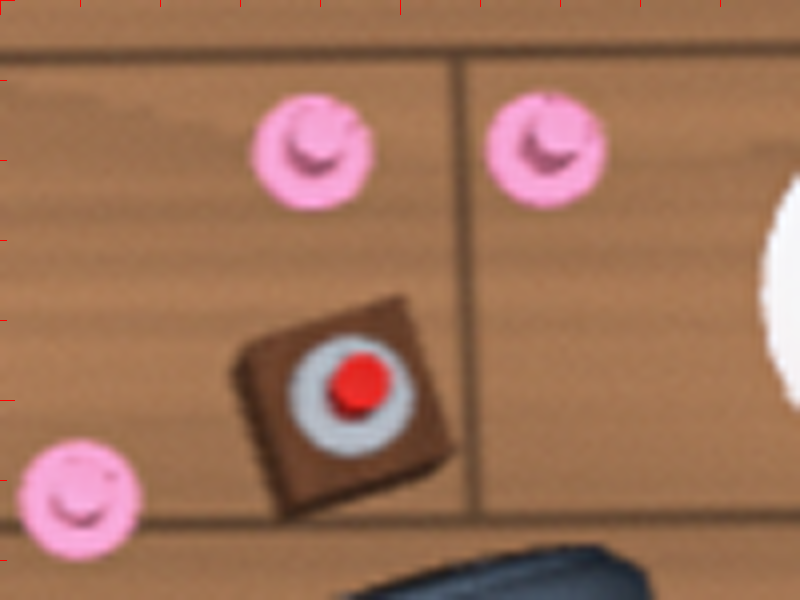

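```bash
python3 - <<'E'
from h import *
a=cv2.imread("pics/top0.png")[180:200,298:318];b=cv2.imread("pics/side0.png")[182:202,330:350]
cv2.imwrite("pics/c5.png",np.hstack([cv2.resize(x,None,fx=20,fy=20,interpolation=cv2.INTER_NEAREST) for x in(a,b)]))
for uvs,uvt,z in (((339.3,191.8),(307.6,189.1),.097),):
    print(tri(uvs,uvt),onz("side",uvs,z),onz("top",uvt,z))
# pin grip top centre: side c2 (269,163) ; top c4 (361,382)
s=(270+269.5/8-.5,225+163.5/8-.5); t=(330+361.5/8-.5,170+382.5/8-.5)
print("gripTop z~.125",tri(s,t),onz("side",s,.125),onz("top",t,.125))
# collar top outline: side c2 centre (274,250), top c4 (352,396)
s=(270+274.5/8-.5,225+252/8-.5); t=(330+352.5/8-.5,170+396.5/8-.5)
print("collarTop z=.085",tri(s,t),onz("side",s,.085),onz("top",t,.085))
E
```

```text
(array([ 0.56669029, -0.08782159,  0.09375986]), np.float64(0.000551418229368883)) [ 0.5657989  -0.09145973  0.097     ] [ 0.56659266 -0.08787051  0.097     ]
gripTop z~.125 (array([ 0.474285  , -0.28518258,  0.12028036]), np.float64(0.0005446741142892675)) [ 0.47389669 -0.28918463  0.125     ] [ 0.47416163 -0.28456121  0.125     ]
collarTop z=.085 (array([ 0.47457454, -0.28593231,  0.08150728]), np.float64(0.0005324682978006812)) [ 0.47415037 -0.28876958  0.085     ] [ 0.47462765 -0.28545624  0.085     ]
```

View pics/c5.png

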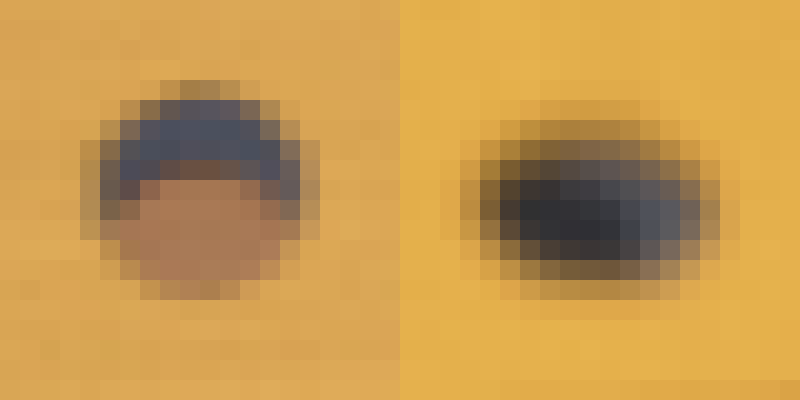

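```bash
python3 - <<'E'
from h import *
L=onz("top",(307.6,189.2),.097)
for v in (192.9,193.4,193.9):
  for z in(.082,.09): print(v,z,(onz("top",(307.7,v),z)-L)[:2]*1e3)
# synthesise: top arc positions
import itertools
for ang in range(0,360,45):
  c=L[:2]+.01*np.array([np.cos(np.radians(ang)),np.sin(np.radians(ang))])
  print(ang,proj("top",[*c,.082]),proj("top",[c[0]+.016,c[1],.082]),proj("side",[*c,.09]))
print("crate yaw: lug edges")
# lug front edge corners top c3 : (328,128)?,(340,325); side c1: front-left (457,315), front-right(693,293)
t=lambda x,y:(280+(x+.5)/8-.5,160+(y+.5)/8-.5)
s=lambda x,y:(270+(x+.5)/8-.5,165+(y+.5)/8-.5)
a=onz("top",t(328,130),.097);b=onz("top",t(340,326),.097);print(a,b,np.degrees(np.arctan2(*(a-b)[1::-1])),np.linalg.norm(a-b))
a=onz("side",s(693,290),.097);b=onz("side",s(457,310),.097);print(a,b,np.degrees(np.arctan2(*(a-b)[1::-1])),np.linalg.norm(a-b))
from scipy.spatial.transform import Rotation as R
print(R.from_quat(manip.sense()["tool_rot"]).as_matrix().round(3))
E
```

```text
192.9 0.082 [-8.39364059  0.26898628]
192.9 0.09 [-9.98798562e+00 -5.32026295e-04]
193.4 0.082 [-9.94557753  0.2779192 ]
193.4 0.09 [-1.15310026e+01  8.34955155e-03]
193.9 0.082 [-11.49690547   0.28685441]
193.9 0.09 [-13.0734141   0.0172334]
0 [307.75357922 186.98830511] [307.72370188 181.86932736] [343.11723629 192.75620432]
45 [305.44179646 187.95520221] [305.41654982 182.83233239] [341.82585301 190.93121355]
90 [304.49236391 190.23731358] [304.46891274 185.10517277] [339.07574614 190.21349954]
135 [305.46438594 192.50063952] [305.43884804 187.35927795] [336.45730384 191.01170946]
180 [307.79137794 193.4164509 ] [307.76109868 188.27132149] [335.48781142 192.87177619]
225 [310.10727048 192.44544381] [310.07236777 187.30420824] [336.75568712 194.71612085]
270 [311.05253624 190.15933378] [311.01583121 185.02737157] [339.53510592 195.45071465]
315 [310.07640443 187.90011783] [310.04177888 182.7773746 ] [342.17705543 194.63314973]
crate yaw: lug edges
[ 0.60726321 -0.12741386  0.097     ] [ 0.53168211 -0.13111264  0.097     ] 2.801701459602536 0.07567155659532762
[ 0.60669267 -0.12583655  0.097     ] [ 0.53146511 -0.13313983  0.097     ] 5.545042305594368 0.07558124019295104
[[-0.898 -0.001  0.44 ]
 [-0.44   0.002 -0.898]
 [-0.    -1.    -0.002]]
```

```bash
cat >> h.py <<'E'
from scipy.spatial.transform import Rotation as R
def goto(target):
    s=manip.sense(); M=R.from_quat(s["tool_rot"]).as_matrix()
    d=np.array(target)-s["tcp_pos"]; 
    print("units",(M.T@d/.03).round(3),"dist",np.linalg.norm(d),"zang",np.degrees(np.arctan2(M[1,2],M[0,2])))
E
python3 - <<'E'
from h import *
goto([.474,-.287,.165])
E
```

```text
units [-9.971  1.291 -5.263] dist 0.3404377927711378 zang -63.88301214581171
```

>>> apply_moves([
  [60,-1.4,0,-0.75,-1],
  [60,-2.8,0,-1.5,-2],
  [60,-4.2,0,-2.25,-3],
  [60,-5.6,0.2,-3,-4],
  [60,-7,0.4,-3.75,-5],
  [60,-8.5,0.7,-4.5,-6],
  [60,-9.97,1.29,-5.26,-6.8],
  [60,-9.97,1.29,-5.26,-6.8],
  [60,-9.97,1.29,-5.26,-6.8],
], squeeze=60)

```text
t: 1.23
tcp_pos: [0.4742, -0.2881, 0.1654]
tool_rot: [0.518, -0.482, 0.482, -0.517]
force: [0.1, -0.6, 0.2]
finger_gap: 0.702
```

```bash
python3 - <<'E'
from h import *
for n in("side","top"):
    im=manip.snapshot(n)[:,:,::-1]; cv2.imwrite(f"pics/{n}1.png",im)
a=cv2.imread("pics/side1.png");b=cv2.imread("pics/top1.png")
cv2.imwrite("pics/c6.png",np.hstack([cv2.resize(x,None,fx=4,fy=4) for x in(a[190:290,250:350],b[160:260,320:420])]))
goto([.474,-.287,.092]); print(manip.sense())
E
```

```text
units [-0.073  2.461  0.005] dist 0.07387792884328777 zang 4.007950426510095
{'t': 1.325, 'q': array([-7.48839704e-01,  4.82968348e-01,  1.64989668e+00, -3.96102007e-04,
        1.00774371e+00, -8.18580171e-01]), 'qd': array([-0.0092864 , -0.00095609, -0.00173025,  0.00359665, -0.00091685,
       -0.00117523]), 'tau': array([ 5.28582539e-01, -3.93212521e+01, -1.49736178e+01,  1.98840484e-02,
        1.19276202e-02,  1.03733921e-03]), 'tcp_pos': array([ 0.47397877, -0.28913875,  0.16584696]), 'tool_rot': array([ 0.51729637, -0.48186171,  0.48255784, -0.51706063]), 'force': array([ 0.84318279, -0.38037636,  0.37124047]), 'ft_torque': array([-0.02771516,  0.04355514,  0.02958367]), 'finger_gap': 0.702709019914501}
```

View pics/c6.png

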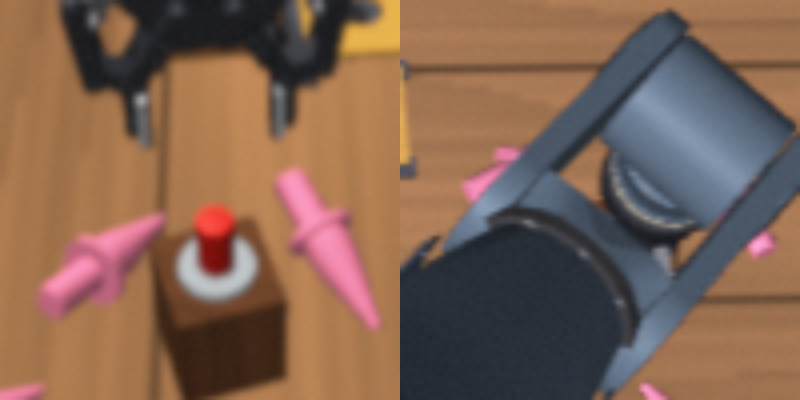

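The look-alikes have tipped over and lie low beside the rest, out of the fingers' way. The pin in side crop c6 is at (213,225), centred between the fingertips at (140,140) and (278,135). I'll descend and grasp.

>>> apply_moves([
  [60,-0.04,0.8,0,0],
  [60,-0.07,1.7,0,0],
  [60,-0.07,2.46,0,0],
  [60,-0.07,2.46,0,0],
  [60,-0.07,2.46,0,0],
])

```text
t: 1.95
tcp_pos: [0.4743, -0.2871, 0.0926]
tool_rot: [0.517, -0.482, 0.483, -0.517]
force: [0.4, -0.4, 0.7]
finger_gap: 0.704
```

```bash
python3 - <<'E'
from h import *
im=manip.snapshot("side")[:,:,::-1]; cv2.imwrite("pics/side2.png",im)
cv2.imwrite("pics/c7.png",cv2.resize(im[200:290,250:370],None,fx=6,fy=6))
goto([.474,-.287,.092]); s=manip.sense(); print(s["force"],s["tcp_pos"])
E
```

```text
units [-0.002  0.029 -0.018] dist 0.0010206796533891928 zang 4.0458837817487066
[-0.19517666 -0.62617973 -1.04744345] [ 0.47454954 -0.28702083  0.09285986]
```

View pics/c7.png

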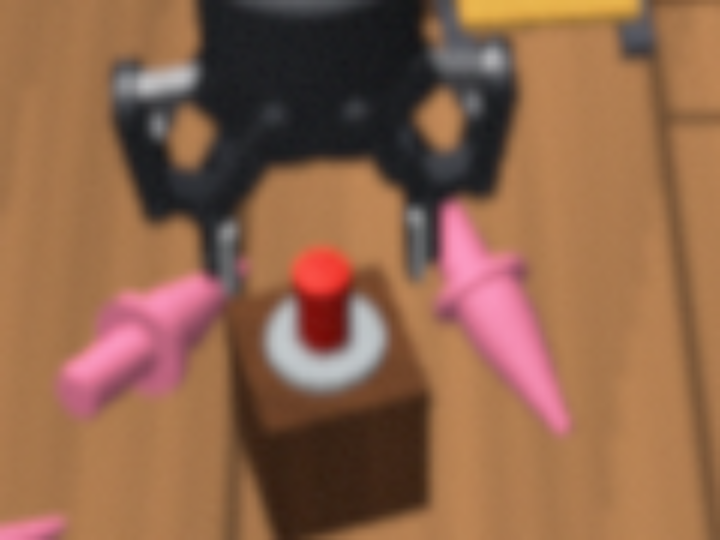

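```bash
python3 - <<'E'
from h import *
for dx in(-.03,.03):
  for dz in (0,.01,.02):
    p=proj("side",[.4745+dx,-.287,.0929+dz]); print(dx,dz,(p-[250,200])*6)
print((proj("side",[.4745,-.287,.125])-[250,200])*6,(proj("side",[.474,-.287,.085])-[250,200])*6)
E
```

```text
-0.03 0 [243.11069157 320.73109342]
-0.03 0.01 [241.70214524 304.11031315]
-0.03 0.02 [240.27184656 287.20943546]
0.03 0 [403.29765102 317.81538164]
0.03 0.01 [403.21640541 301.19008223]
0.03 0.02 [403.13408846 284.28491003]
[320.80782327 264.93518937] [322.49221377 332.26580858]
```

>>> apply_moves([
  [27,0,0,0,0],
  [27,0,0,0,0],
  [27,0,0,0,0],
])

```text
t: 2.38
tcp_pos: [0.4742, -0.2858, 0.0921]
tool_rot: [-0.518, 0.481, -0.482, 0.518]
force: [-0.5, 0.1, 0.4]
finger_gap: 0.316
```

```bash
python3 - <<'E'
from h import *
im=manip.snapshot("side")[:,:,::-1]; cv2.imwrite("pics/side3.png",im)
cv2.imwrite("pics/c8.png",cv2.resize(im[220:280,270:340],None,fx=10,fy=10,interpolation=cv2.INTER_CUBIC))
s=manip.sense(); print(s["force"],s["tcp_pos"],s["finger_gap"])
for dx in(-.0135,.0135):
    for dz in (0,.01,.02):
       print((proj("side",[s["tcp_pos"][0]+dx,-.298,.0929+dz])-[270,220])*10)
E
```

```text
[ 0.4891499  -0.052671   -0.37029152] [ 0.47422405 -0.28570782  0.09194462] 0.31336252492164335
[276.71673948 372.40765879]
[274.94339015 344.79252479]
[273.14239168 316.70691473]
[397.91453021 370.18297478]
[397.15596247 342.56398471]
[396.38575396 314.47468165]
```

View pics/c8.png

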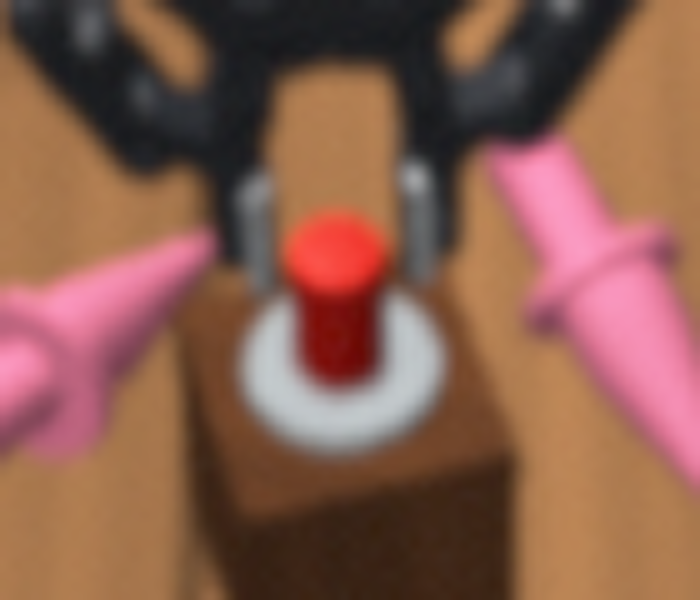

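```bash
python3 - <<'E'
from h import *
print(proj("side",[.27494,-.5605,.2033]),proj("side",[.27494,-.5605,.2163]),proj("top",[.27494,-.5605,.2033]))
print("now",proj("top",manip.sense()["tcp_pos"]))
im=manip.snapshot("top")[:,:,::-1]
a=cv2.resize(im[190:250,340:410],None,fx=7,fy=7,interpolation=cv2.INTER_CUBIC)
b=cv2.resize(cv2.imread("pics/side0.png")[310:380,125:205],None,fx=6,fy=6,interpolation=cv2.INTER_CUBIC)
cv2.imwrite("pics/c9a.png",a);cv2.imwrite("pics/c9b.png",b)
E
```

```text
[175.07516103 348.93972204] [172.80256056 345.29622896] [481.75019076 284.77416828]
now [373.89219537 218.87079195]
```

View pics/c9a.png

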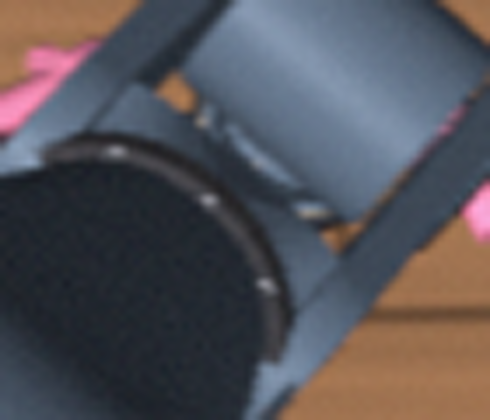

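View pics/c9b.png

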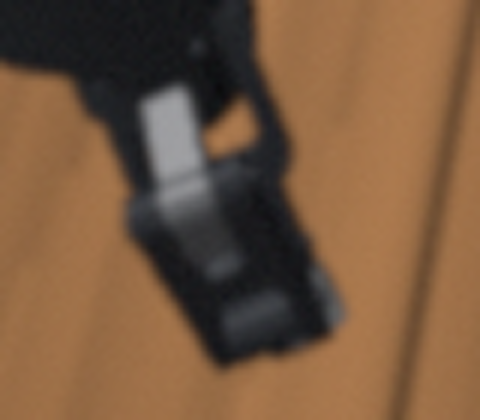

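```bash
python3 - <<'E'
from h import *
T=np.array([.27494,-.5605,.2033]); z=np.array([.44,-.898,0]); x=np.array([-.898,-.44,0])
for o in(.0427,.057):
  for w in(-.011,.011):
    for h in(.013,.03): print(o,w,h,proj("side",T+z*o+x*w+[0,0,h]))
E
```

```text
0.0427 -0.011 0.013 [186.82765358 366.2829173 ]
0.0427 -0.011 0.03 [183.91012726 361.62843007]
0.0427 0.011 0.013 [172.47624234 372.56338491]
0.0427 0.011 0.03 [169.21425346 368.00408716]
0.057 -0.011 0.013 [189.38324628 374.72125454]
0.057 -0.011 0.03 [186.47131519 370.19689441]
0.057 0.011 0.013 [174.85171317 381.16203788]
0.057 0.011 0.03 [171.5853299  376.73964085]
```

>>> apply_moves([
  [15,0,0,0,0],
  [15,0,0,0,0],
  [15,0,0,0,0],
  [15,0,0,0,0],
], squeeze=20)

```text
t: 2.98
tcp_pos: [0.474, -0.2857, 0.0918]
tool_rot: [0.518, -0.482, 0.482, -0.518]
force: [-0.8, 0.6, 2.7]
finger_gap: 0.243
```

```bash
python3 - <<'E'
from h import *
im=manip.snapshot("side")[:,:,::-1]; cv2.imwrite("pics/side4.png",im)
cv2.imwrite("pics/c10.png",cv2.resize(im[220:280,270:340],None,fx=10,fy=10,interpolation=cv2.INTER_CUBIC))
s=manip.sense(); print(s["force"],s["tcp_pos"],s["finger_gap"]*85.4)
E
```

```text
[-2.56954705  0.70277564  3.99681574] [ 0.47398759 -0.28567018  0.09184788] 20.238980631116917
```

View pics/c10.png

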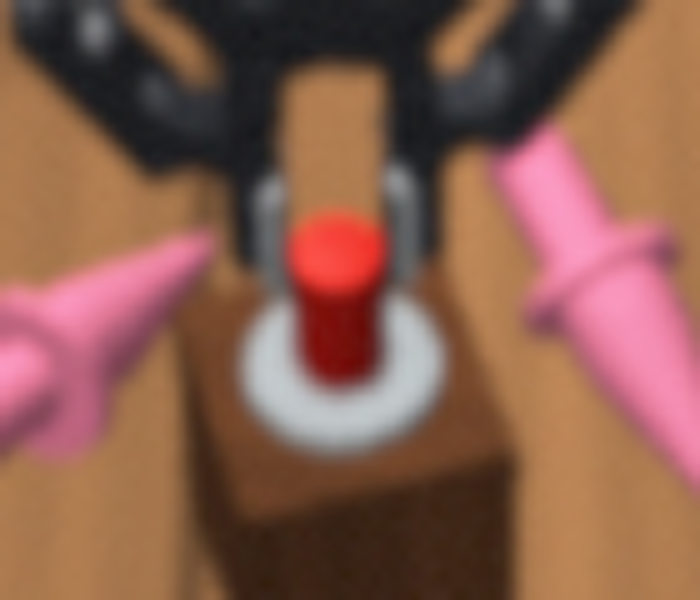

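>>> apply_moves([
  [32,0,0,0,0],
  [32,0,0,0,0],
  [32,0,0.1,0,0],
  [32,0,0.2,0,0],
  [32,0,0.27,0,0],
  [32,0,0.27,0,0],
])

```text
t: 3.78
tcp_pos: [0.474, -0.2856, 0.0833]
tool_rot: [-0.518, 0.482, -0.482, 0.518]
force: [-0.2, 0.2, -0.5]
finger_gap: 0.371
```

```bash
python3 - <<'E'
from h import *
im=manip.snapshot("side")[:,:,::-1]; cv2.imwrite("pics/side5.png",im)
cv2.imwrite("pics/c11.png",cv2.resize(im[220:280,270:340],None,fx=10,fy=10,interpolation=cv2.INTER_CUBIC))
s=manip.sense(); print(s["force"],s["tcp_pos"],s["finger_gap"]*85.4)
E
```

```text
[-0.11771713 -0.03424058 -0.69919341] [ 0.47405123 -0.285679    0.08345897] 32.15722017397664
```

View pics/c11.png

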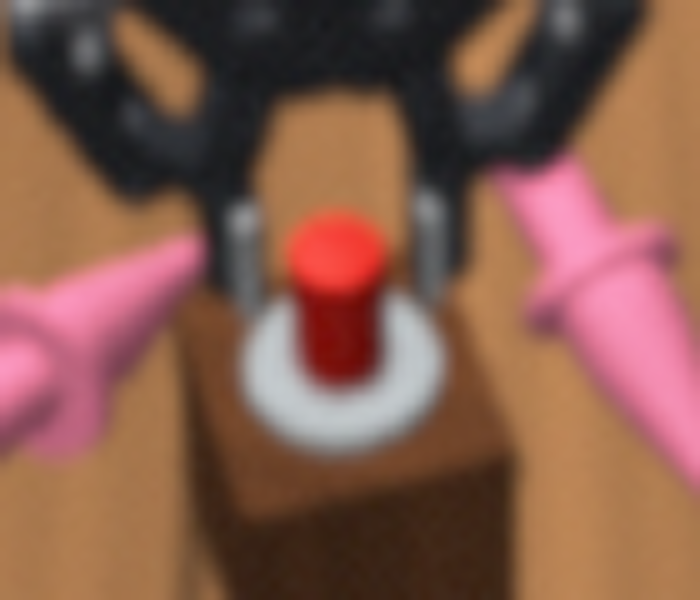

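>>> apply_moves([
  [15,0,0,0,0],
  [15,0,0,0,0],
  [15,0,0,0,0],
  [15,0,0,0,0],
], squeeze=20)

```text
t: 4.32
tcp_pos: [0.474, -0.2858, 0.0837]
tool_rot: [0.518, -0.482, 0.482, -0.518]
force: [-1.1, 0.5, 0.7]
finger_gap: 0.245
```

```bash
python3 - <<'E'
from h import *
im=manip.snapshot("side")[:,:,::-1]; cv2.imwrite("pics/side6.png",im)
cv2.imwrite("pics/c12.png",cv2.resize(im[220:280,270:340],None,fx=10,fy=10,interpolation=cv2.INTER_CUBIC))
s=manip.sense(); print(s["force"],s["ft_torque"],s["tcp_pos"],s["finger_gap"]*85.4)
E
```

```text
[-1.49863235 -1.09750045  0.81198047] [-0.04961379  0.09729957 -0.06420085] [ 0.4740429  -0.28574171  0.08370524] 20.883132579611292
```

View pics/c12.png

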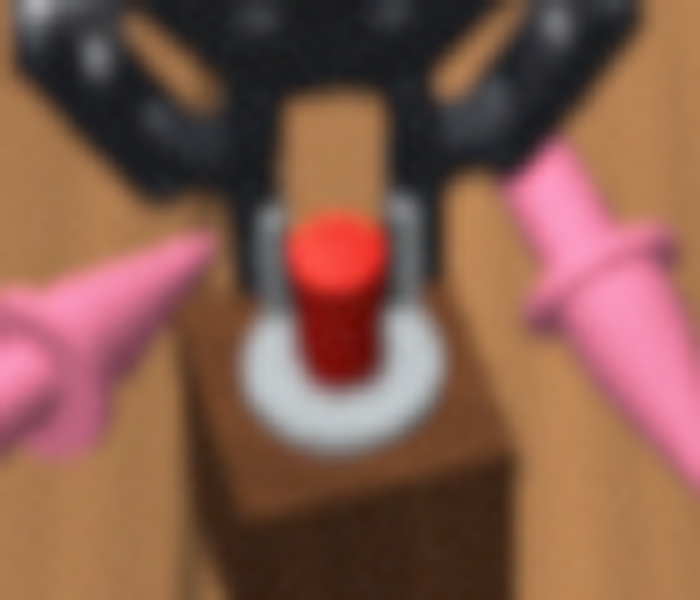

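```bash
python3 - <<'E'
from h import *
for nm,T in (("c7",[.4745,-.287,.0929]),):
  for y in(-.043,-.038,0,.038):
    for h in (.073,.1): print(y,h,(proj("side",[T[0],T[1]+y,T[2]+h])-[250,200])*6)
im=cv2.imread("pics/side6.png"); cv2.imwrite("pics/c13.png",cv2.resize(im[130:290,220:380],None,fx=5,fy=5,interpolation=cv2.INTER_CUBIC)[:600])
E
```

```text
-0.043 0.073 [316.86162748 286.85903316]
-0.043 0.1 [314.45635306 235.67094177]
-0.038 0.073 [316.94025175 275.3751791 ]
-0.038 0.1 [314.54990628 224.12478633]
0 0.073 [317.53132059 191.22569849]
0 0.1 [315.24999063 139.61516055]
0.038 0.073 [318.10964882 112.27882732]
0.038 0.1 [315.92991409  60.48440173]
```

View pics/c13.png

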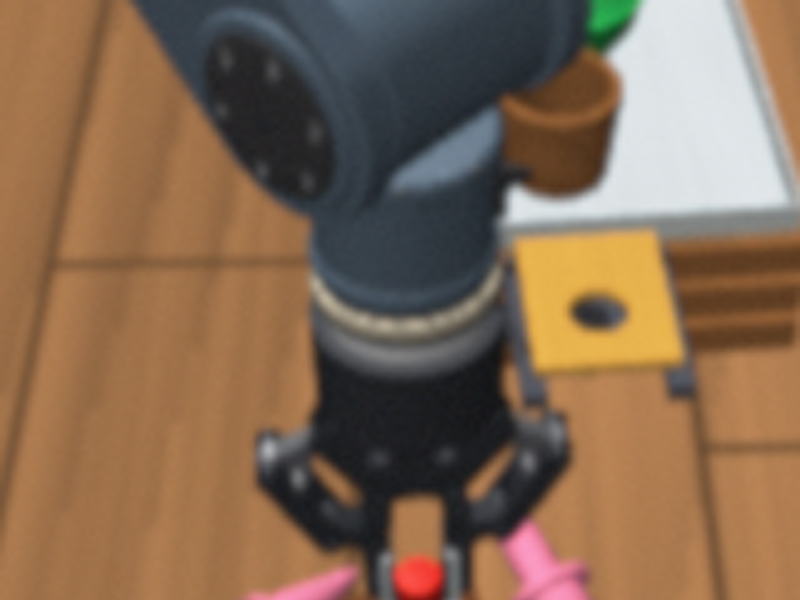

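```bash
python3 - <<'E'
from h import *
im=manip.snapshot("top")[:,:,::-1]; cv2.imwrite("pics/top6.png",im)
cv2.imwrite("pics/c14.png",cv2.resize(im[180:250,340:430],None,fx=8,fy=8,interpolation=cv2.INTER_CUBIC))
for z in (.15,.2,.25): print(z,(proj("top",[.474,-.2857,z])-[340,180])*8,(proj("side",[.474,-.2857,z])-[220,130])*5)
E
```

```text
0.15 [288.10395702 288.91512092] [414.54074951 531.45445511]
0.2 [303.92166362 267.80390558] [410.99730427 452.38244052]
0.25 [320.99205521 245.0172142 ] [407.15794083 365.94076299]
```

View pics/c14.png

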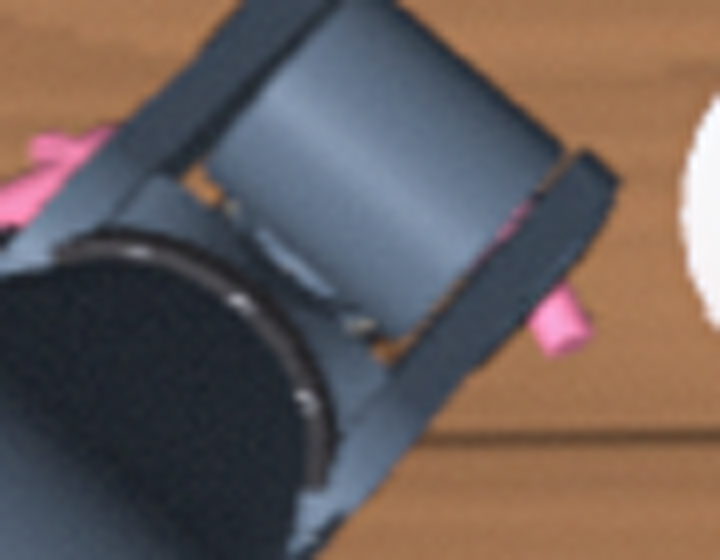

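>>> apply_moves([
  [30,0,0,0,0],
  [30,0,0,0,0],
  [30,0,0.05,0,0],
  [30,0,0.1,0,0],
  [30,0,0.15,0,0],
])

```text
t: 5.05
tcp_pos: [0.4741, -0.2857, 0.079]
tool_rot: [-0.518, 0.482, -0.482, 0.518]
force: [0.5, -1.1, 0.6]
finger_gap: 0.35
```

>>> apply_moves([
  [30,0,0.05,0,0],
  [30,0,0.1,0,0],
])

```text
t: 5.3
tcp_pos: [0.4741, -0.2857, 0.076]
tool_rot: [-0.518, 0.482, -0.482, 0.518]
force: [-0.9, 0.2, -0.4]
finger_gap: 0.351
```

>>> apply_moves([
  [30,0,0.05,0,0],
  [30,0,0.1,0,0],
])

```text
t: 5.55
tcp_pos: [0.4741, -0.2857, 0.073]
tool_rot: [0.518, -0.482, 0.482, -0.518]
force: [0.1, 0.3, -0.3]
finger_gap: 0.349
```

```bash
python3 - <<'E'
from h import *
im=manip.snapshot("side")[:,:,::-1]; cv2.imwrite("pics/side7.png",im)
cv2.imwrite("pics/c15.png",cv2.resize(im[220:280,270:340],None,fx=10,fy=10,interpolation=cv2.INTER_CUBIC))
s=manip.sense(); print(s["force"],s["tcp_pos"],s["finger_gap"]*85.4)
E
```

```text
[ 0.36465964 -0.25846092 -0.66504496] [ 0.47397235 -0.28564482  0.07284346] 29.916275237089184
```

View pics/c15.png

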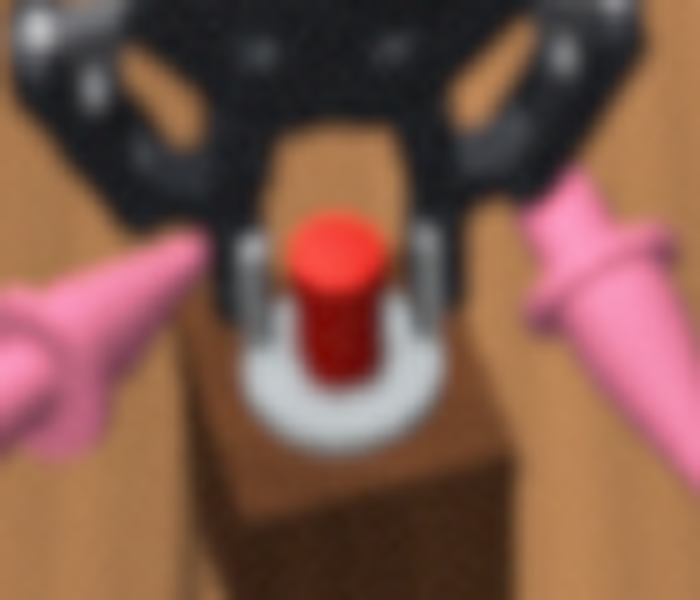

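>>> apply_moves([
  [30,0,0.05,0,0],
  [30,0,0.1,0,0],
  [30,0,0.1,0,0],
])

```text
t: 5.98
tcp_pos: [0.474, -0.2856, 0.07]
tool_rot: [0.518, -0.482, 0.482, -0.518]
force: [0.0, 0.5, 0.5]
finger_gap: 0.349
```

>>> apply_moves([
  [30,0,0.05,0,0],
  [30,0,0.1,0,0],
  [30,0,0.1,0,0],
])

```text
t: 6.35
tcp_pos: [0.474, -0.2856, 0.067]
tool_rot: [-0.518, 0.482, -0.482, 0.518]
force: [0.7, -0.3, -0.7]
finger_gap: 0.349
```

>>> apply_moves([
  [30,0,0.05,0,0],
  [30,0,0.1,0,0],
  [30,0,0.1,0,0],
])

```text
t: 6.72
tcp_pos: [0.474, -0.2856, 0.0639]
tool_rot: [0.518, -0.482, 0.482, -0.518]
force: [0.1, -0.0, 0.5]
finger_gap: 0.351
```

```bash
python3 - <<'E'
from h import *
im=manip.snapshot("side")[:,:,::-1]; cv2.imwrite("pics/side8.png",im)
cv2.imwrite("pics/c16.png",cv2.resize(im[220:280,270:340],None,fx=10,fy=10,interpolation=cv2.INTER_CUBIC))
s=manip.sense(); print(s["force"],s["tcp_pos"],s["finger_gap"]*85.4)
E
```

```text
[ 0.38750867  0.4208105  -0.16812453] [ 0.4740306  -0.28568605  0.0640125 ] 30.169470239325452
```

View pics/c16.png

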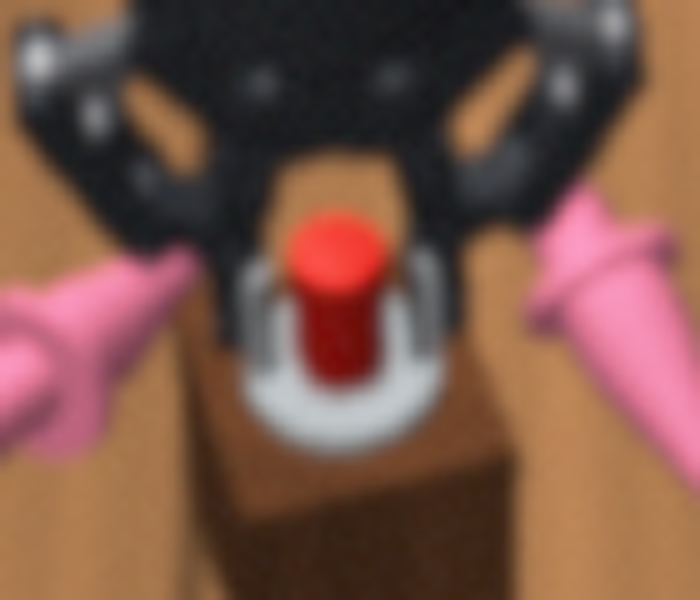

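>>> apply_moves([
  [10,0,0,0,0],
  [10,0,0,0,0],
  [10,0,0,0,0],
  [10,0,0,0,0],
], squeeze=80)

```text
t: 7.28
tcp_pos: [0.4741, -0.2858, 0.0643]
tool_rot: [0.518, -0.482, 0.482, -0.518]
force: [-1.2, -0.4, 4.5]
finger_gap: 0.237
```

>>> apply_moves([
  [10,0,-0.1,0,0],
  [10,0,-0.4,0,0],
  [10,0,-0.8,0,0],
  [10,0,-1.4,0,0],
  [10,0,-2,0,0],
  [10,0,-2.7,0,0],
  [10,0,-3.3,0,0],
  [10,0,-4,0,0],
  [10,0,-4,0,0],
])

```text
t: 8.4
tcp_pos: [0.4751, -0.2866, 0.1863]
tool_rot: [-0.518, 0.48, -0.483, 0.518]
force: [-0.0, -0.6, -2.8]
finger_gap: 0.235
```

```bash
python3 - <<'E'
from h import *
im=manip.snapshot("side")[:,:,::-1]; cv2.imwrite("pics/side9.png",im)
cv2.imwrite("pics/c17.png",cv2.resize(im[170:270,250:370],None,fx=6,fy=6,interpolation=cv2.INTER_CUBIC))
s=manip.sense(); print(s["force"],s["tcp_pos"],s["finger_gap"]*85.4)
E
```

```text
[-0.7938446  -0.3843902  -2.21511371] [ 0.47438757 -0.28595609  0.18501964] 20.05943181628267
```

View pics/c17.png

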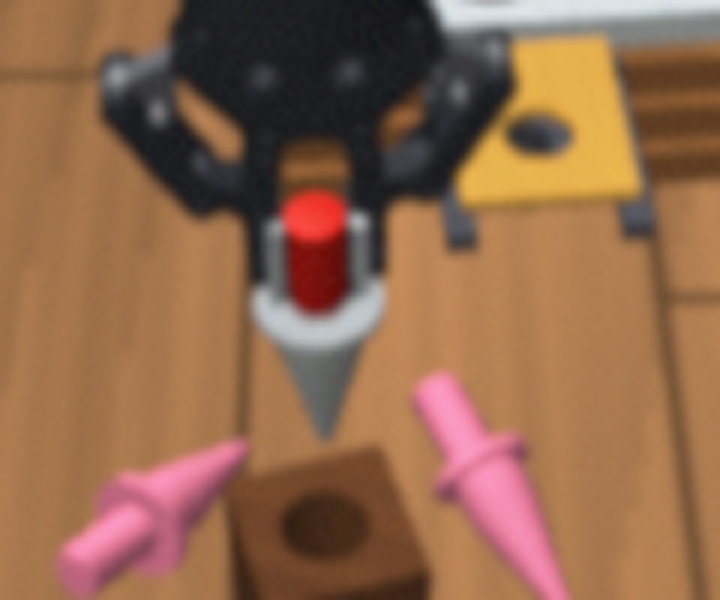

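```bash
python3 - <<'E'
from h import *
print(onz("side",(250+316.5/6-.5,170+215.5/6-.5),.246))
goto([.556,-.0884,.185])
E
```

```text
[ 0.4755018  -0.28792341  0.246     ]
units [-6.373e+00 -4.000e-03  3.186e+00] dist 0.21374984592991506 zang 4.11547107921253
```

>>> apply_moves([
  [10,-0.5,0,0.25,0],
  [10,-1.4,0,0.7,0],
  [10,-2.4,0,1.2,0],
  [10,-3.4,0,1.7,0],
  [10,-4.4,0,2.2,0],
  [10,-5.3,0,2.65,0],
  [10,-6,0,3,0],
  [10,-6.37,0,3.19,0],
  [10,-6.37,0,3.19,0],
  [10,-6.37,0,3.19,0],
])

```text
t: 9.7
tcp_pos: [0.5555, -0.0887, 0.1838]
tool_rot: [0.518, -0.482, 0.482, -0.517]
force: [0.6, -0.4, -2.2]
finger_gap: 0.233
```

```bash
python3 - <<'E'
from h import *
for n in("side","top"):
    im=manip.snapshot(n)[:,:,::-1]; cv2.imwrite(f"pics/{n}10.png",im)
a=cv2.imread("pics/side10.png");b=cv2.imread("pics/top10.png")
cv2.imwrite("pics/c18.png",np.hstack([cv2.resize(x,None,fx=5,fy=5,interpolation=cv2.INTER_CUBIC) for x in(a[130:230,290:370],b[140:240,270:350])]))
s=manip.sense(); print(s["force"],s["tcp_pos"],s["finger_gap"]*85.4); goto([.556,-.0884,.185])
t=s["tcp_pos"]+[0,0,.012-.0641]; print("tip pred px",proj("side",t-[0,.002,0]),(proj("side",t-[0,.002,0])-[290,130])*5)
E
```

```text
[ 0.55394219  0.16264082 -2.59096047] [ 0.5555192  -0.08901968  0.18399651] 19.86347705488494
units [-0.019 -0.033  0.017] dist 0.0012736455468397914 zang 4.048830353231374
tip pred px [335.74935013 181.68532527] [228.74675066 258.42662637]
```

View pics/c18.png

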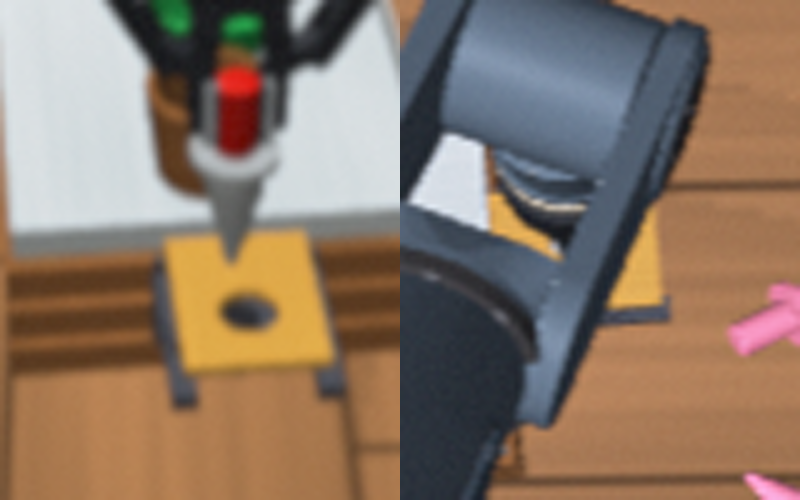

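>>> apply_moves([
  [10,-0.02,0.3,0.02,0],
  [10,-0.02,0.6,0.02,0],
  [10,-0.02,0.9,0.02,0],
  [10,-0.02,0.97,0.02,0],
  [10,-0.02,0.97,0.02,0],
  [10,-0.02,0.97,0.02,0],
])

```text
t: 10.55
tcp_pos: [0.5567, -0.0877, 0.1553]
tool_rot: [-0.518, 0.481, -0.482, 0.518]
force: [-0.1, -0.3, -3.1]
finger_gap: 0.235
```

```bash
python3 - <<'E'
from h import *
im=manip.snapshot("side")[:,:,::-1]; cv2.imwrite("pics/side11.png",im)
cv2.imwrite("pics/c19.png",cv2.resize(im[155:215,305:375],None,fx=10,fy=10,interpolation=cv2.INTER_CUBIC))
s=manip.sense(); print(s["force"],s["tcp_pos"],s["finger_gap"]*85.4)
t=s["tcp_pos"]+[0,0,.012-.0641]; print("tip",t,(proj("side",t-[0,.002,0])-[305,155])*10)
E
```

```text
[-0.04890155  0.2673146  -2.33380339] [ 0.55668354 -0.08769112  0.15535793] 20.186549270940404
tip [ 0.55668354 -0.08769112  0.10325793] [308.33315051 346.20130194]
```

View pics/c19.png

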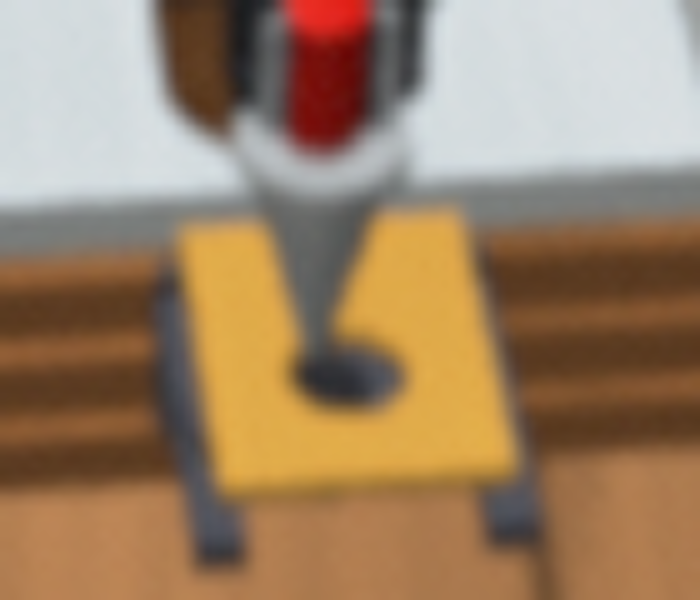

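>>> apply_moves([
  [10,0,0.08,0,0],
  [10,0,0.15,0,0],
  [10,0,0.15,0,0],
])

```text
t: 10.98
tcp_pos: [0.5562, -0.0875, 0.1503]
tool_rot: [0.518, -0.482, 0.482, -0.518]
force: [0.5, 0.2, -1.6]
finger_gap: 0.238
```

```bash
python3 - <<'E'
from h import *
im=manip.snapshot("side")[:,:,::-1]; cv2.imwrite("pics/side12.png",im)
cv2.imwrite("pics/c20.png",cv2.resize(im[175:205,325:360],None,fx=20,fy=20,interpolation=cv2.INTER_CUBIC))
s=manip.sense(); print(s["force"],s["tcp_pos"],s["finger_gap"]*85.4)
t=s["tcp_pos"]+[0,0,.012-.0641]; print("tip",t)
L=np.array([.5658,-.0915,.097])
for a in range(0,360,45): print((proj("side",L+.016*np.array([np.cos(np.radians(a)),np.sin(np.radians(a)),0]))-[325,175])*20+9.5)
E
```

```text
[-0.29078744 -0.43344229 -2.13908503] [ 0.55627997 -0.08755391  0.15036536] 20.076891635777205
tip [ 0.55627997 -0.08755391  0.09826536]
[418.42941618 343.86609718]
[376.57046185 285.377854  ]
[288.20084915 262.46111734]
[204.02050342 287.93441538]
[172.4820479  347.57080412]
[213.11896914 407.06210174]
[303.01237692 430.85393584]
[388.4147066  404.37743541]
```

View pics/c20.png

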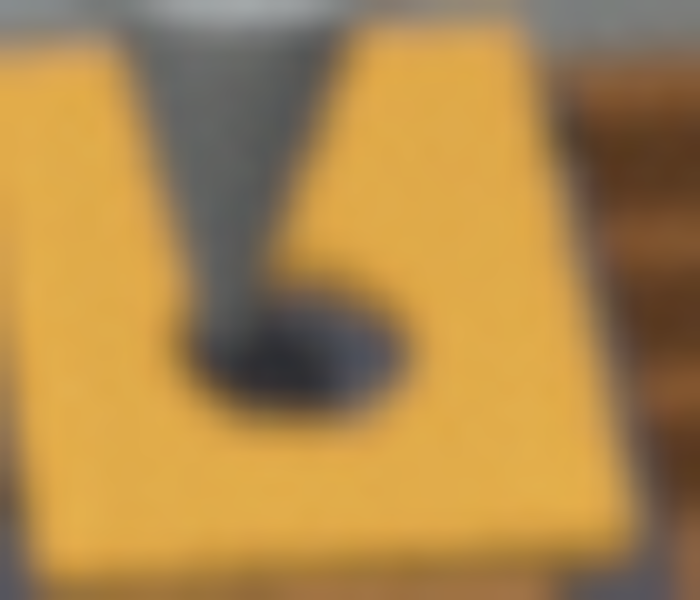

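>>> apply_moves([
  [10,0.04,0.05,0,0],
  [10,0.05,0.1,0,0],
  [10,0.05,0.15,0,0],
  [10,0.05,0.2,0,0],
])

```text
t: 11.52
tcp_pos: [0.5565, -0.0891, 0.1444]
tool_rot: [0.518, -0.482, 0.482, -0.518]
force: [0.5, -0.5, -2.5]
finger_gap: 0.234
```

>>> apply_moves([
  [10,0,0.05,0,0],
  [10,0,0.1,0,0],
  [10,0,0.15,0,0],
  [10,0,0.2,0,0],
])

```text
t: 12.02
tcp_pos: [0.5565, -0.0891, 0.1384]
tool_rot: [-0.518, 0.482, -0.482, 0.518]
force: [-0.4, -0.2, -2.1]
finger_gap: 0.231
```

```bash
python3 - <<'E'
from h import *
im=manip.snapshot("side")[:,:,::-1]; cv2.imwrite("pics/side13.png",im)
cv2.imwrite("pics/c21.png",cv2.resize(im[165:205,315:365],None,fx=14,fy=14,interpolation=cv2.INTER_CUBIC))
s=manip.sense(); print(s["force"],s["ft_torque"],s["tcp_pos"],s["finger_gap"]*85.4)
t=s["tcp_pos"]+[0,0,.012-.0641]; print("tip",t)
E
```

```text
[-1.07835053  0.49625816 -2.03380089] [ 0.01836141 -0.02475963 -0.02536213] [ 0.55637049 -0.08906184  0.1382367 ] 20.514741716458076
tip [ 0.55637049 -0.08906184  0.0861367 ]
```

View pics/c21.png

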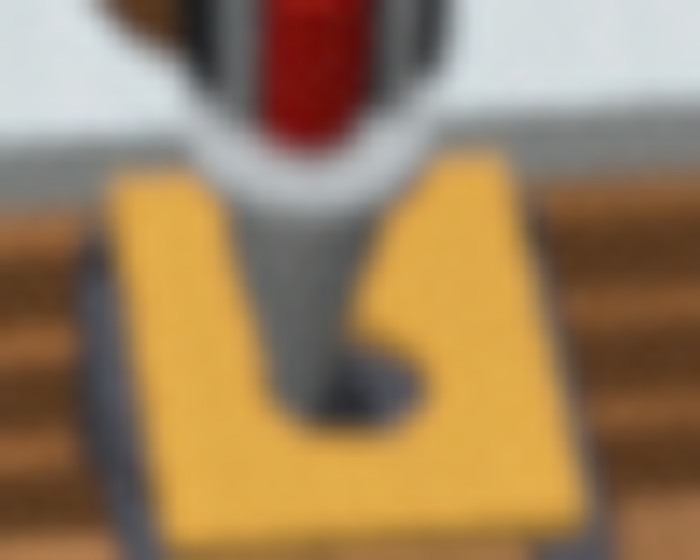

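The tip is in the lug hole at the left side of the opening (crop (300,400)), with no contact force. I'll go on down, watching the force.

>>> apply_moves([
  [10,0,0.05,0,0],
  [10,0,0.1,0,0],
  [10,0,0.15,0,0],
  [10,0,0.2,0,0],
])

```text
t: 12.58
tcp_pos: [0.5567, -0.0891, 0.1325]
tool_rot: [-0.518, 0.482, -0.482, 0.518]
force: [0.3, -0.8, -1.7]
finger_gap: 0.232
```

>>> apply_moves([
  [10,0,0.04,0,0],
  [10,0,0.08,0,0],
  [10,0,0.12,0,0],
  [10,0,0.12,0,0],
])

```text
t: 13.08
tcp_pos: [0.5572, -0.0893, 0.1291]
tool_rot: [-0.517, 0.481, -0.482, 0.518]
force: [2.2, -0.2, -2.6]
finger_gap: 0.236
```

>>> apply_moves([
  [10,0,0.04,0,0],
  [10,0,0.08,0,0],
  [10,0,0.12,0,0],
  [10,0,0.12,0,0],
])

```text
t: 13.58
tcp_pos: [0.5566, -0.0892, 0.1253]
tool_rot: [-0.518, 0.482, -0.482, 0.518]
force: [2.0, -0.6, -1.2]
finger_gap: 0.237
```

>>> apply_moves([
  [10,0,0.04,0,0],
  [10,0,0.08,0,0],
  [10,0,0.12,0,0],
  [10,0,0.12,0,0],
])

```text
t: 14.08
tcp_pos: [0.5563, -0.089, 0.1215]
tool_rot: [0.518, -0.482, 0.482, -0.518]
force: [2.4, 0.3, -1.7]
finger_gap: 0.237
```

>>> apply_moves([
  [10,0,0.04,0,0],
  [10,0,0.08,0,0],
  [10,0,0.12,0,0],
  [10,0,0.16,0,0],
  [10,0,0.2,0,0],
  [10,0,0.2,0,0],
])

```text
t: 14.82
tcp_pos: [0.5563, -0.0891, 0.1155]
tool_rot: [0.518, -0.482, 0.482, -0.518]
force: [1.9, 0.1, -0.4]
finger_gap: 0.235
```

>>> apply_moves([
  [10,0,0.04,0,0],
  [10,0,0.08,0,0],
  [10,0,0.12,0,0],
  [10,0,0.16,0,0],
  [10,0,0.16,0,0],
])

```text
t: 15.45
tcp_pos: [0.5563, -0.0891, 0.1107]
tool_rot: [0.518, -0.482, 0.482, -0.518]
force: [2.4, -0.5, 0.8]
finger_gap: 0.236
```

>>> apply_moves([
  [10,0,0.04,0,0],
  [10,0,0.08,0,0],
  [10,0,0.12,0,0],
  [10,0,0.12,0,0],
])

```text
t: 15.95
tcp_pos: [0.5563, -0.0891, 0.1072]
tool_rot: [0.518, -0.482, 0.482, -0.518]
force: [2.7, 0.4, -1.1]
finger_gap: 0.236
```

>>> apply_moves([
  [10,0,0.04,0,0],
  [10,0,0.08,0,0],
  [10,0,0.12,0,0],
  [10,0,0.12,0,0],
])

```text
t: 16.45
tcp_pos: [0.5563, -0.0891, 0.1035]
tool_rot: [0.518, -0.482, 0.482, -0.518]
force: [2.2, -0.1, -1.2]
finger_gap: 0.235
```

>>> apply_moves([
  [10,0,0.03,0,0],
  [10,0,0.06,0,0],
  [10,0,0.08,0,0],
  [10,0,0.08,0,0],
])

```text
t: 16.95
tcp_pos: [0.5564, -0.0891, 0.1012]
tool_rot: [0.518, -0.482, 0.482, -0.518]
force: [1.9, 0.5, -1.5]
finger_gap: 0.237
```

>>> apply_moves([
  [10,0,0.03,0,0],
  [10,0,0.06,0,0],
  [10,0,0.06,0,0],
])

```text
t: 17.32
tcp_pos: [0.5564, -0.0891, 0.0994]
tool_rot: [0.518, -0.482, 0.482, -0.518]
force: [2.8, 0.6, -1.2]
finger_gap: 0.235
```

```bash
python3 - <<'E'
from h import *
F=[]
im=manip.snapshot("side")[:,:,::-1]; cv2.imwrite("pics/side14.png",im)
F.append(manip.sense()["force"])
for i in range(3): manip.snapshot("side"); F.append(manip.sense()["force"])
cv2.imwrite("pics/c22.png",cv2.resize(im[165:205,315:365],None,fx=14,fy=14,interpolation=cv2.INTER_CUBIC))
s=manip.sense(); print(np.round(F,1),s["ft_torque"],s["tcp_pos"])
E
```

```text
[[ 1.7 -0.  -0.9]
 [ 2.8 -0.4 -1.3]
 [ 1.9 -0.8 -2.3]
 [ 1.6  1.5 -1. ]] [-0.02800943 -0.45310891 -0.00446641] [ 0.55641182 -0.08909649  0.09943003]
```

View pics/c22.png

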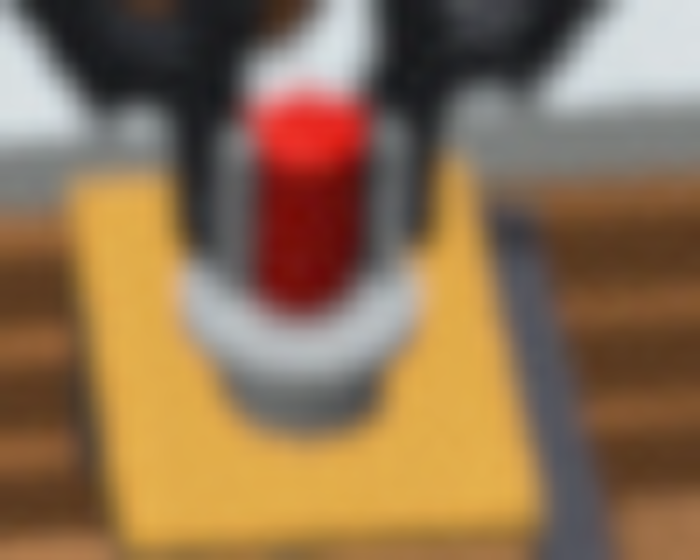

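>>> apply_moves([
  [10,0,0.02,0,0],
  [10,0,0.04,0,0],
  [10,0,0.06,0,0],
  [10,0,0.06,0,0],
])

```text
t: 18.02
tcp_pos: [0.5564, -0.089, 0.0976]
tool_rot: [0.518, -0.482, 0.482, -0.518]
force: [2.4, 1.5, -1.6]
finger_gap: 0.237
```

>>> apply_moves([
  [10,0,0.02,0,0],
  [10,0,0.04,0,0],
  [10,0,0.04,0,0],
])

```text
t: 18.4
tcp_pos: [0.5564, -0.0891, 0.0964]
tool_rot: [0.518, -0.482, 0.482, -0.518]
force: [2.6, -0.1, -1.6]
finger_gap: 0.232
```

>>> apply_moves([
  [10,0,0.02,0,0],
  [10,0,0.04,0,0],
  [10,0,0.04,0,0],
])

```text
t: 18.77
tcp_pos: [0.5565, -0.0891, 0.0953]
tool_rot: [0.518, -0.482, 0.482, -0.518]
force: [2.1, 0.4, -0.9]
finger_gap: 0.233
```

>>> apply_moves([
  [10,0,0.02,0,0],
  [10,0,0.04,0,0],
  [10,0,0.04,0,0],
])

```text
t: 19.15
tcp_pos: [0.5565, -0.0891, 0.0941]
tool_rot: [-0.518, 0.482, -0.482, 0.518]
force: [1.9, -0.1, -1.6]
finger_gap: 0.234
```

>>> apply_moves([
  [10,0,0.02,0,0],
  [10,0,0.04,0,0],
  [10,0,0.04,0,0],
])

```text
t: 19.52
tcp_pos: [0.5565, -0.0891, 0.0928]
tool_rot: [-0.518, 0.482, -0.482, 0.518]
force: [2.6, 0.2, -1.5]
finger_gap: 0.234
```

>>> apply_moves([
  [10,0,0.02,0,0],
  [10,0,0.04,0,0],
  [10,0,0.04,0,0],
])

```text
t: 19.9
tcp_pos: [0.5565, -0.0891, 0.0917]
tool_rot: [-0.518, 0.482, -0.482, 0.518]
force: [3.9, -0.2, -1.0]
finger_gap: 0.237
```

>>> apply_moves([
  [10,0,0.02,0,0],
  [10,0,0.04,0,0],
  [10,0,0.04,0,0],
])

```text
t: 20.27
tcp_pos: [0.5564, -0.0891, 0.0904]
tool_rot: [0.518, -0.482, 0.482, -0.518]
force: [2.6, 0.3, -0.8]
finger_gap: 0.235
```

>>> apply_moves([
  [10,0,0.02,0,0],
  [10,0,0.04,0,0],
  [10,0,0.04,0,0],
])

```text
t: 20.65
tcp_pos: [0.5565, -0.089, 0.0892]
tool_rot: [-0.518, 0.482, -0.482, 0.518]
force: [2.6, -0.0, -0.6]
finger_gap: 0.234
```

>>> apply_moves([
  [10,0,0.02,0,0],
  [10,0,0.04,0,0],
  [10,0,0.06,0,0],
  [10,0,0.06,0,0],
])

```text
t: 21.15
tcp_pos: [0.5564, -0.0891, 0.0874]
tool_rot: [0.518, -0.482, 0.482, -0.518]
force: [2.2, 0.8, -1.9]
finger_gap: 0.238
```

>>> apply_moves([
  [10,0,0.02,0,0],
  [10,0,0.04,0,0],
  [10,0,0.06,0,0],
  [10,0,0.06,0,0],
])

```text
t: 21.65
tcp_pos: [0.5564, -0.0891, 0.0856]
tool_rot: [0.518, -0.482, 0.482, -0.518]
force: [3.3, 0.6, -1.4]
finger_gap: 0.233
```

>>> apply_moves([
  [10,0,0.02,0,0],
  [10,0,0.04,0,0],
  [10,0,0.04,0,0],
])

```text
t: 22.02
tcp_pos: [0.5565, -0.0891, 0.0844]
tool_rot: [0.518, -0.482, 0.482, -0.518]
force: [1.8, 0.4, -1.6]
finger_gap: 0.228
```

>>> apply_moves([
  [10,0,0.02,0,0],
  [10,0,0.03,0,0],
  [10,0,0.03,0,0],
])

```text
t: 22.4
tcp_pos: [0.5564, -0.0891, 0.0836]
tool_rot: [0.518, -0.482, 0.482, -0.518]
force: [2.0, 1.7, -0.2]
finger_gap: 0.23
```

>>> apply_moves([
  [10,0,0.02,0,0],
  [10,0,0.03,0,0],
  [10,0,0.03,0,0],
])

```text
t: 22.78
tcp_pos: [0.5565, -0.089, 0.0827]
tool_rot: [-0.518, 0.482, -0.482, 0.518]
force: [2.1, 1.9, -1.1]
finger_gap: 0.234
```

>>> apply_moves([
  [10,0,0.02,0,0],
  [10,0,0.02,0,0],
])

```text
t: 23.02
tcp_pos: [0.5565, -0.0891, 0.082]
tool_rot: [0.518, -0.482, 0.482, -0.518]
force: [2.8, 1.2, -0.6]
finger_gap: 0.235
```

>>> apply_moves([
  [10,0,0.02,0,0],
  [10,0,0.02,0,0],
])

```text
t: 23.28
tcp_pos: [0.5565, -0.0891, 0.0815]
tool_rot: [0.518, -0.482, 0.482, -0.518]
force: [2.3, 0.9, -1.4]
finger_gap: 0.239
```

```bash
python3 - <<'E'
from h import *
im=manip.snapshot("side")[:,:,::-1]; cv2.imwrite("pics/side15.png",im)
cv2.imwrite("pics/c23.png",cv2.resize(im[165:205,315:365],None,fx=14,fy=14,interpolation=cv2.INTER_CUBIC))
s=manip.sense(); print(s["force"],s["ft_torque"],s["tcp_pos"])
E
```

```text
[ 2.05408687  1.10954131 -1.51953175] [ 0.28679009 -0.32227202 -0.0173748 ] [ 0.55643608 -0.08905891  0.08146023]
```

View pics/c23.png

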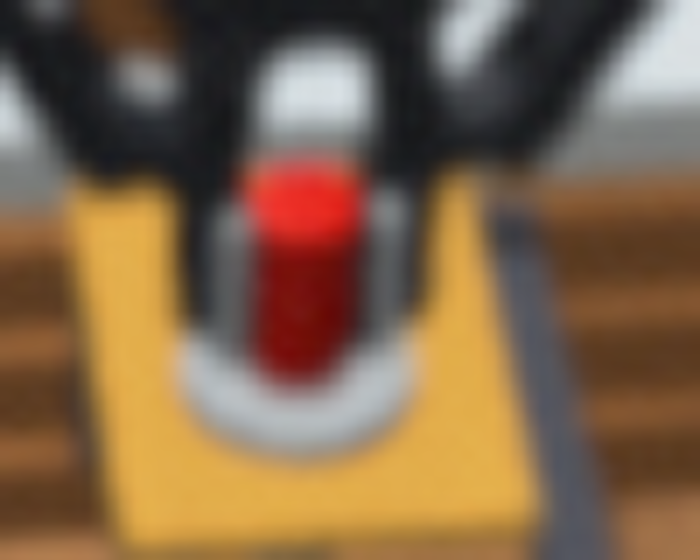

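The collar is now almost on the lug (crop (300,450)). I'll take small steps until the vertical force rises.

>>> apply_moves([
  [10,0,0.015,0,0],
  [10,0,0.015,0,0],
])

```text
t: 23.58
tcp_pos: [0.5564, -0.0891, 0.0811]
tool_rot: [0.518, -0.482, 0.482, -0.518]
force: [1.2, 1.6, -0.1]
finger_gap: 0.24
```

>>> apply_moves([
  [10,0,0.015,0,0],
  [10,0,0.015,0,0],
])

```text
t: 23.82
tcp_pos: [0.5565, -0.0891, 0.0809]
tool_rot: [-0.518, 0.482, -0.482, 0.518]
force: [0.8, 1.1, 3.5]
finger_gap: 0.235
```

>>> apply_moves([
  [10,0,0.015,0,0],
  [10,0,0.015,0,0],
])

```text
t: 24.08
tcp_pos: [0.5565, -0.0891, 0.0807]
tool_rot: [-0.518, 0.482, -0.482, 0.518]
force: [1.2, 1.6, 4.8]
finger_gap: 0.234
```

>>> apply_moves([
  [10,0,0.008,0,0],
  [10,0,0.008,0,0],
  [10,0,0.008,0,0],
])

```text
t: 24.45
tcp_pos: [0.5566, -0.0891, 0.0807]
tool_rot: [-0.518, 0.482, -0.482, 0.518]
force: [0.5, 2.3, 7.3]
finger_gap: 0.232
```

>>> apply_moves([
  [26,0,0,0,0],
  [30,0,0,0,0],
  [38,0,0,0,0],
  [42,0,0,0,0],
  [42,0,0,0,0],
])

```text
t: 25.08
tcp_pos: [0.5564, -0.0891, 0.0798]
tool_rot: [0.518, -0.482, 0.482, -0.518]
force: [-0.4, -0.1, 0.6]
finger_gap: 0.489
```

>>> apply_moves([
  [42,0,-0.1,0,0],
  [42,0,-0.4,0,0],
  [42,0,-0.8,0,0],
  [42,0,-1.3,0,0],
  [42,0,-1.9,0,0],
  [42,0,-2.5,0,0],
  [42,0,-3.2,0,0],
  [42,0,-4,0,0],
  [42,0,-4,0,0],
])

```text
t: 26.2
tcp_pos: [0.5581, -0.0896, 0.2027]
tool_rot: [-0.517, 0.48, -0.484, 0.518]
force: [-0.3, 0.1, -0.1]
finger_gap: 0.494
```

```bash
python3 - <<'E'
from h import *
im=manip.snapshot("side")[:,:,::-1]; cv2.imwrite("pics/side16.png",im)
cv2.imwrite("pics/c24.png",cv2.resize(im[150:215,305:375],None,fx=9,fy=9,interpolation=cv2.INTER_CUBIC))
s=manip.sense(); print(s["force"],s["ft_torque"],s["tcp_pos"],s["t"])
E
```

```text
[ 0.43061548 -0.04014022 -0.46185456] [-0.02443267 -0.01643423 -0.06774721] [ 0.55701877 -0.0892519   0.2012053 ] 26.25
```

View pics/c24.png

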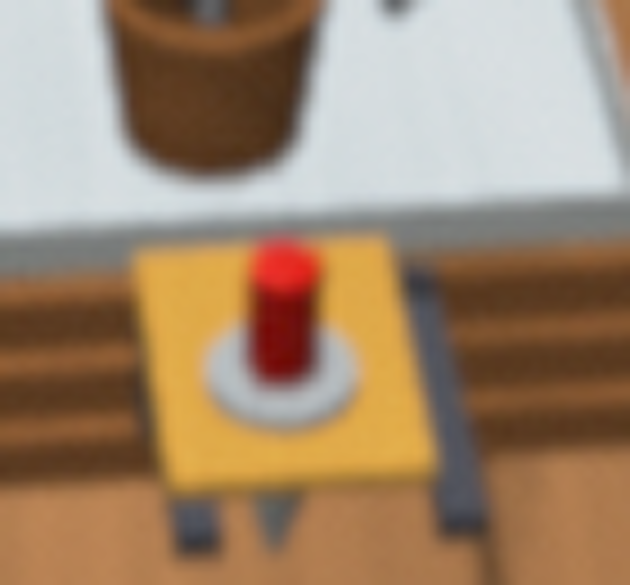

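```bash
python3 - <<'E'
from h import *
b=np.array([.5564,-.0915,.097])
for dz in(.045,0.005,-.068): print((proj("side",b+[0,0,dz])-[305,150])*9+4)
im0=cv2.imread("pics/side0.png");im=cv2.imread("pics/side16.png")
g=lambda a:cv2.cvtColor(a,cv2.COLOR_BGR2GRAY)[195:206,318:362].astype(np.float32)
# front edge band shift
r=cv2.matchTemplate(cv2.cvtColor(im,cv2.COLOR_BGR2GRAY)[193:208,305:375],cv2.cvtColor(im0,cv2.COLOR_BGR2GRAY)[197:205,320:362],cv2.TM_CCOEFF_NORMED)
_,v,_,l=cv2.minMaxLoc(r); print("shift px",l[0]+305-320,l[1]+193-197,v)
s=manip.sense();print(s["force"])
E
```

```text
[285.08349498 263.21005949]
[280.71932027 368.083271  ]
[273.30876899 545.18703531]
shift px -3 0 0.9670867323875427
[ 0.43061548 -0.04014022 -0.46185456]
```

```bash
python3 - <<'E'
from station import manip
print(manip.sign_off())
E
```

```text
the job is handed in; nothing more can be done
None
```

The pin is home, released and handed in at about 26 s of the 69 s limit. `sign_off` gives no verdict, so the result rests on my own checks below.

**What I did:** I found the pin, lug hole and eye in the two images. Through the lug hole the eye showed about 10 mm towards -x. I pulled the pin from the rest, entered the lug at that offset and lowered it in small steps until the collar met the lug. I then pressed lightly, opened the fingers and lifted clear.

**Last checks:**
- **Force:** the dragging force was about 2–4 N sideways, with no clear contact with the eye. The vertical force rose from about -1.5 to +7 N as the collar met the lug, so the press was about 9 N, far below 25 N.
- **Seating:** the collar met the lug at the TCP height I had predicted (0.081 m).
- **Upright:** the grip top and collar in the last picture are within half a pixel of a vertical pin's. The tip, visible below the lug, is within about 0.6 pixel.
- **Tray drag:** the lug moved about 3 pixels in the side view, roughly 7–8 mm along -x. This is coarse, but above the 5 mm needed.
- **Robot clear:** the force reading was near zero after lifting away.

**What disagreed or went unchecked:**
- **Fingertip height:** the fingertips stood about 20–25 mm higher than the reported TCP implied, so I set the grasp height by eye and by feel.
- **Camera offset:** the two cameras differed by about 4 mm in y, so I used only the difference between pin and lug.
- **Jaw reading:** it showed about 20 mm on the 22 mm grip.
- **Fallen look-alikes:** the pink look-alikes had tipped over when I looked again after the first move.
- **Final top view:** I did not take one, so the bowl, tub and plate were not re-measured at the end.

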